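Put the box cutter away in the lidded tool tin

ROBOT

A 6-joint arm with a two-finger parallel gripper is mounted at the origin on a cart in front of the work surface, level with it; the furniture and walls round the work are solid. World frame = base frame: x ahead of the robot, y to its left, z up, the work surface at z = 0. Lengths are in mm, angles in rad, forces in N, time in s.
With the tool pointing down it reaches from about 275 to 1000 mm from the base axis. Payload 8.4 kg.
Tool frame: the origin (TCP) lies at the very end of the fingers, on their centre line; the grasp point (between the pads) lies 19 mm behind it; z points along the fingers, x is the direction in which the jaws open and shut, and the axes are right-handed (so a half turn about z gives the same grasp; the last joint's range is limited). The gripper opens to 85 mm and grips with 20 to 120 N. Pads are 22 mm wide; open, the fingers measure 114 mm over their backs; the gripper's body (76 mm by 85 mm) begins 54 mm behind the grasp point. The pads swing forward as they close: fully open they stand 13 mm farther back than shut.
Start: joints at [1.121, 0.353, 1.633, -0, 1.155, -0.002], TCP at [270.614, 563.379, 231.281] pointing down, gripper open.
Joint ranges: [-2.63, 2.63], [-0.92, 2.1], [0.06, 2.66], [-1.3, 4.44], [0, 2.69], [-3.02, 3.02]. Speed limits (rad/s): [2.22, 2.22, 2.79, 3.14, 3.14, 3.14].

INTERFACE

Orientations are given as [roll, pitch, yaw] about the fixed x, y, z axes, in that order (R = Rz(yaw) Ry(pitch) Rx(roll)).
In Python, from rig import r gives the robot as it stands.
- The arm moves only by the tool arm_command, never from a script. Its argument "targets" is a list of rows, each a list of 6 numbers: the shift along the tool's x, y, z in m, then the turn, a rotation vector about the tool's x, y, z in rad. A call has 1 to 20 rows; each row shifts and turns the commanded pose from where the row before left it, along the tool's axes as they then stand; what a row does not reach is not made up. A row lasts 1/12 s, in which the tool goes at most 41.7 mm and 7.16 degrees, less where a joint would pass 70% of its speed; a pose out of reach is approached as far as the arm can. A call is refused whole if a number of a shift passes 0.0417 or a number of a turn 0.125, either way. A call with a gripper value outside its range is refused whole. "fingers" is the finger opening in m, from 0 to 0.0854, set as the call begins (left out, the last holds). The fingers move at their own pace and stop on an object; "squeeze" is the grip in N (left out, the last holds). Time passes only in rows, so rows that do not move let the fingers close. It gives the time, the measured TCP pose, the force and the opening at its end, in the units of the state.
- r.sense(): the state, without advancing time (a new reading comes with each control period).
- r.grab_frame(name): name is "scene" or "top" or "wrist"; returns a dict with "image" (384x512x3 uint8, blue, green, red), "fx", "fy", "cx", "cy" (pixels), "xyz" and "orientation" of the camera in the world. Camera axes: x right, y down, z forward; pixel columns grow to the right and rows downward; lengths in mm; the calibration is good to about 2 mm. A picture is of the moment at which its call begins. There is no depth.
- r.sign_off(): hands the job in, once; it reports no verdict.
The state is a dict: "clock": time; "qpos": joint angles; "qvel": joint speeds; "joint_efforts": joint torques, N m; "eef_pos": TCP position; "tcp_rot": TCP orientation; "contact_force": force on the tool from outside, world axes, zero at the start; "wrist_torque": the same for the moment, N m; "opening": opening from 0.0 (shut) to 1.0 (fully open).
Only numpy, scipy, OpenCV 4.12 (cv2) and the standard library are available. Lean on these libraries where they do the work, as an engineer would, in place of code of your own. Each camera call takes 0.05 s, during which the arm holds its last target.

TASK

The orange box cutter must not lie about: lift the blue lid off the grey tool tin and lay it handle up on the cork mat, lay the cutter in the tin, then put the lid back on so that it sits flat and fully home. Set the lid and the cutter down rather than dropping them, and leave the screwdriver and the whisk head where they are.

Things in the scene. Friction and masses are not known exactly. Their poses are not given: they have to be found in the camera images.
- tin: Grey open-topped steel tool tin, 200 x 110 mm, 45 mm high, fixed to the bench; walls and floor 4 mm thick, so inside 192 x 102 mm and 41 mm deep, with a black liner. Origin: centre of its underside; x along its 200 mm length, y along its width, z up. It and the cork mat may be on either side of the robot. It starts empty, closed by the blue lid.
- lid_grip (a point): Centre of the black handle bar on the loose blue lid. The bar is 16 mm wide (x), 76 mm long (y), 14 mm thick, 23 mm above the plate, on a foot at each end (52 mm clear between the feet). The point is 71.5 mm above the tin's origin with the lid home, and 39.5 mm above the mat's origin with the lid lying on the mat. x along the lid's length, y along the bar, z up.
- lid: The loose blue lid (0.2 to 0.4 kg): a plate 208 x 118 mm, 3.5 mm thick, that rests on the tin's rim; under it a tapered locating lip, 10 mm deep, that drops into the tin with 4.5 mm of play on each side at its root and more at its lower edge. Either way round fits. Origin: centre of the lip's lower edge, 36.5 mm below the handle bar's centre; same axes.
- mat: Thin brown cork mat, 220 x 130 x 3 mm, fixed to the bench. Origin: centre of its underside; x along its 220 mm length, z up. Between the tin's and the mat's places stands the fixed sealing press: y -0.17 to +0.13 m, its front at x = 0.49 m, its base 0.105 m high, its raised red handle up to 0.38 m high from x = 0.58 m on: cross in front of it.
- cutter_mid (a point): Centre of the body of the orange snap-blade box cutter (158 mm long over all, body 130 mm long, 20 mm wide, 14 mm high, about 0.06 kg), half-way up, 7 mm above the surface it lies on. x along its length towards the blade (the blade's tip is 93 mm ahead, the butt 65 mm behind), y across its width, z up. It starts lying on the bench in front of the robot.
- cutter: The same cutter; origin on its underside, 14 mm towards the blade from the centre of its body; axes as there.
- screwdriver_mid (a point): Centre of the screwdriver with a red handle (201 mm long, 26 mm thick), lying on the bench; a bystander.
- whisk_mid (a point): Centre of the steel whisk head (144 x 35 x 39 mm), lying on the bench; a bystander.

How it is judged:
By the outcome, as a careful person would: the job done as asked, in the order asked, and still so for the second after the job is handed in, with the robot touching nothing.
It also fails if it takes over 72 s, if anything falls off the work surface, if the arm or the gripper's body presses on something with over 40 N, if the wrist force passes 120 N, or if a joint passes its speed limit or range.

## Working session

There is one attempt and no reset: what is moved stays moved. The work goes in short steps, Python scripts to look and compute and a tool call to move; the robot and the scene stay as the last step left them, time stands still between calls to the robot, and variables do not carry over. Pictures are saved under pics/ and viewed, and the job is handed in when it is done.

Besides the shell and the picture viewer there is one more tool, called after ">>>" as name(argument=value, ...) on one line, values as JSON. arm_command: Moves the arm, as the interface text tells. Its arguments: {"type":"object","properties":{"targets":{"type":"array"},"fingers":{"type":"number"},"squeeze":{"type":"number"}},"required":["targets"]}

```bash
ls; mkdir -p pics; python3 - <<'E'
from rig import r
import cv2
s=r.sense(); print(s)
for n in ("scene","top","wrist"):
    f=r.grab_frame(n); cv2.imwrite(f"pics/{n}0.png",f["image"]); print(n,{k:f[k] for k in f if k!="image"})
E
```

```text
pics
{'clock': 0.0, 'qpos': array([ 1.12059670e+00,  3.53669713e-01,  1.63410664e+00,  2.07948926e-05,
        1.15520520e+00, -2.41071129e-03]), 'qvel': array([-1.44211022e-03,  9.86459130e-04, -1.37448383e-03,  3.75786821e-04,
       -9.57042006e-04,  5.91509169e-05]), 'joint_efforts': array([ 6.84880069e-05, -6.05254412e+01, -3.42063367e+01, -2.78745125e-05,
        9.41188540e-03,  4.49848824e-05]), 'eef_pos': array([270.40715989, 562.96227748, 230.55997967]), 'tcp_rot': array([-3.14157029e+00,  1.38884949e-03,  1.12299902e+00]), 'contact_force': array([0.34711091, 0.50472995, 0.75907566]), 'wrist_torque': array([ 0.00760599, -0.01690864, -0.04237647]), 'opening': 0.9973159075226443}
scene {'fx': 390.17298929849335, 'fy': 390.17298929849335, 'cx': 257.4699373389715, 'cy': 192.5054801994481, 'xyz': array([-15.87353612, 446.43612413, 665.21047283]), 'orientation': array([-2.24509221, -0.01880399, -2.24614092])}
top {'fx': 381.7347083305739, 'fy': 381.7347083305739, 'cx': 259.7250442696387, 'cy': 192.07127022993816, 'xyz': array([ 463.551397  ,  -21.67197518, 1142.122977  ]), 'orientation': array([-3.06988477, -0.00396871, -1.55164144])}
wrist {'fx': 329.8111498575233, 'fy': 329.8111498575233, 'cx': 257.2943746521881, 'cy': 191.0239475533687, 'xyz': array([197.76868381, 598.63123615, 373.71456191]), 'orientation': array([2.82182209e+00, 9.78976448e-04, 1.12291581e+00])}
```

View pics/top0.png

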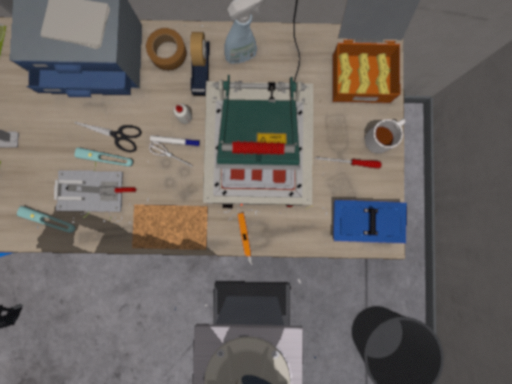

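View pics/scene0.png

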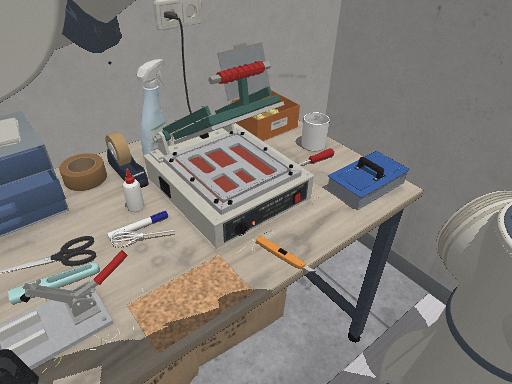

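View pics/wrist0.png

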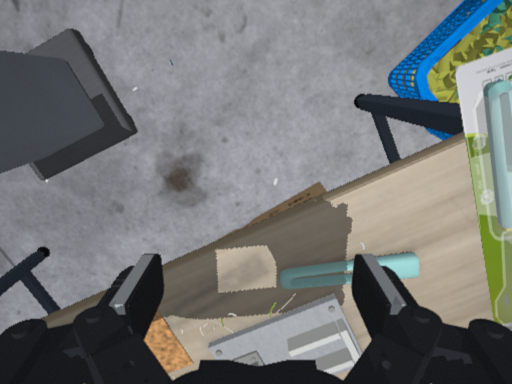

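The top view shows the closed tin at right (blue lid about (370,221), black bar at (372,221)). The mat is at (170,227), and the cutter at (245,235) has its blade pointing down toward the robot. The whisk is at about (170,152) and the screwdriver at about (350,162). The scene view agrees, and the wrist camera sees only a corner of the mat.

```bash
cat > h.py <<'E'
import numpy as np, cv2
from scipy.spatial.transform import Rotation as Ro
from rig import r
def ray(f,uv):
    R=Ro.from_euler('xyz',f["orientation"]).as_matrix()
    uv=np.atleast_2d(uv).astype(float)
    d=np.c_[(uv[:,0]-f["cx"])/f["fx"],(uv[:,1]-f["cy"])/f["fy"],np.ones(len(uv))]@R.T
    return np.array(f["xyz"]),d
def onplane(f,uv,z):
    o,d=ray(f,uv); return o+d*((z-o[2])/d[:,2])[:,None]
def proj(f,p):
    R=Ro.from_euler('xyz',f["orientation"]).as_matrix()
    c=(np.atleast_2d(p)-f["xyz"])@R
    return np.c_[c[:,0]/c[:,2]*f["fx"]+f["cx"],c[:,1]/c[:,2]*f["fy"]+f["cy"]]
def mask(img,lo,hi):
    return cv2.inRange(cv2.cvtColor(img,cv2.COLOR_BGR2HSV),np.array(lo),np.array(hi))
def blob(m,win=None,n=1):
    if win:
        k=np.zeros_like(m); x0,y0,x1,y1=win; k[y0:y1,x0:x1]=255; m=m&k
    cs,_=cv2.findContours(m,cv2.RETR_EXTERNAL,cv2.CHAIN_APPROX_NONE)
    return sorted(cs,key=cv2.contourArea)[::-1][:n]
def rect(f,c,z):
    p=onplane(f,c[:,0,:],z)[:,:2].astype(np.float32)
    (cx,cy),(w,h),a=cv2.minAreaRect(p)
    if w<h: w,h,a=h,w,a+90
    a=(a+90)%180-90
    return round(cx,1),round(cy,1),round(w,1),round(h,1),round(a,1)
def tool():
    s=r.sense(); return s["eef_pos"],Ro.from_euler('xyz',s["tcp_rot"]),s
E
cat > m1.py <<'E'
from h import *
f=r.grab_frame("top");im=f["image"]
for nm,lo,hi,win,z in (("lid",(105,120,40),(125,255,255),(325,185,412,250),48.5),("mat",(5,80,60),(22,255,255),(125,195,215,255),3),("cutter",(8,180,150),(22,255,255),(225,200,265,270),10),("bar",(0,0,0),(180,255,45),(355,200,390,242),78)):
    c=blob(mask(im,lo,hi),win)[0]; print(nm,cv2.contourArea(c),c[:,0].min(0),c[:,0].max(0),rect(f,c,z))
w=cv2.resize(im[180:270,120:420],None,fx=2.6,fy=2.6,interpolation=cv2.INTER_CUBIC);cv2.imwrite("pics/top1.png",w)
E
python3 m1.py
```

```text
lid 2776.0 [334 200] [405 242] (466.0, -339.7, 203.9, 115.8, 89.5)
mat 3221.0 [132 204] [207 249] (437.5, 240.9, 221.9, 132.0, 89.8)
cutter 88.0 [239 213] [246 234] (450.0, 26.1, 63.6, 16.2, 12.6)
bar 105.0 [368 209] [375 233] (465.4, -337.0, 66.9, 19.5, -0.1)
```

```bash
ls pics
```

```text
scene0.png
top0.png
top1.png
wrist0.png
```

View pics/top1.png

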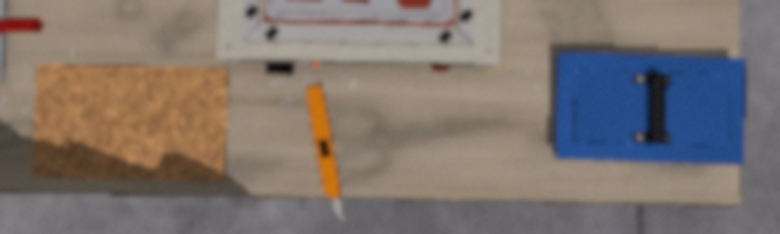

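>>> arm_command(targets=[[0,0,0,0,0,-0.112],[0,0,0,0,0,-0.112],[0,0,0,0,0,-0.112],[0,0,0,0,0,-0.112],[-0.03,0.006,0,0,0,0],[-0.03,0.006,0,0,0,0],[-0.03,0.006,0,0,0,0],[-0.03,0.006,0,0,0,0],[-0.03,0.006,0,0,0,0],[-0.03,0.006,0,0,0,0],[-0.03,0.006,0,0,0,0],[-0.03,0.006,0,0,0,0],[-0.03,0.006,0,0,0,0],[-0.03,0.006,0,0,0,0],[-0.03,0.006,0,0,0,0],[-0.03,0.006,0,0,0,0],[-0.03,0.006,0,0,0,0],[-0.03,0.006,0,0,0,0],[-0.03,0.006,0,0,0,0],[-0.03,0.006,0,0,0,0]], fingers=0.0854, squeeze=60)

```text
clock: 1.87
eef_pos: [366.7, 82.0, 231.4]
tcp_rot: [3.141, -0.0, 1.571]
contact_force: [0.6, 0.0, 0.9]
opening: 0.999
```

```bash
python3 - <<'E'
from h import *
f=r.grab_frame("wrist");cv2.imwrite("pics/w1.png",f["image"]);print(f["xyz"],f["orientation"])
for c in blob(mask(f["image"],(8,170,120),(22,255,255)),None,3): print(cv2.contourArea(c),c[:,0].min(0),c[:,0].max(0),rect(f,c,10))
E
```

```text
[285.85919411  82.35798232 374.46366356] [ 2.82118050e+00 -5.98299237e-04  1.57114787e+00]
1146.0 [181 149] [218 250] (420.1, 15.9, 129.9, 18.4, 11.4)
12.0 [208 276] [212 281] (525.1, 22.9, 7.9, 4.4, -18.5)
```

View pics/w1.png

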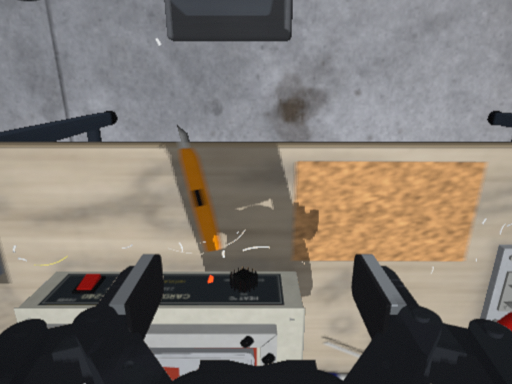

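>>> arm_command(targets=[[-0.03,0.006,0,0,0,0],[-0.03,0.006,0,0,0,0],[-0.03,0.006,0,0,0,0],[-0.03,0.006,0,0,0,0],[-0.03,0.006,0,0,0,0],[-0.03,0.006,0,0,0,0],[-0.03,0.006,0,0,0,0],[-0.03,0.006,0,0,0,0],[-0.03,0.006,0,0,0,0],[-0.03,0.006,0,0,0,0],[-0.03,0.006,0,0,0,0],[-0.03,0.006,0,0,0,0],[-0.03,0.006,0,0,0,0],[-0.03,0.006,0,0,0,0],[0,0,0,0,0,0],[0,0,0,0,0,0]])

```text
clock: 3.25
eef_pos: [450.6, -337.5, 230.8]
tcp_rot: [-3.141, -0.0, 1.569]
contact_force: [-0.6, -0.1, -0.2]
opening: 1.004
```

The wrist view at (367,82) shows the cutter with its blade tip at (181,128) and butt at (215,247). Its length measures 130 mm, which matches. The mat spans about (293..483, 162..260).

```bash
cat > m2.py <<'E'
from h import *
f=r.grab_frame("wrist");cv2.imwrite("pics/w2.png",f["image"]);im=f["image"]
c=blob(mask(im,(105,120,40),(125,255,255)))[0]; print("lid",cv2.contourArea(c),c[:,0].min(0),c[:,0].max(0),rect(f,c,48.5))
x0,y0=c[:,0].min(0);x1,y1=c[:,0].max(0)
b=blob(mask(im,(0,0,0),(180,255,60)),(x0+10,y0+10,x1-10,y1-5),2)
for k in b: print("bar",cv2.contourArea(k),k[:,0].min(0),k[:,0].max(0),rect(f,k,78.5))
E
python3 m2.py; python3 - <<'E'
from h import *
f=r.grab_frame("top");cv2.imwrite("pics/t2.png",f["image"])
E
```

```text
lid 21836.5 [146 120] [357 231] (463.8, -343.3, 206.8, 116.7, 89.1)
bar 1293.0 [239 144] [271 223] (461.8, -339.4, 77.5, 29.8, -0.3)
bar 12.0 [232 144] [236 152] (426.7, -357.9, 7.4, 3.6, -1.5)
```

View pics/w2.png

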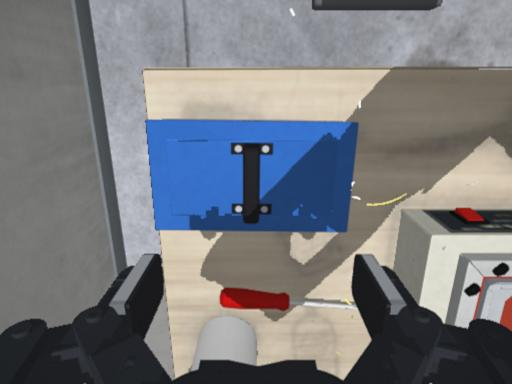

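The lid's corners are at about (147,120), (357,123), (347,231) and (155,229). Its size measures 207 x 117 mm, which matches. The bar runs through column 251, rows 144 to 223.

```bash
python3 - <<'E'
from h import *
f=r.grab_frame("wrist");im=f["image"]
m=mask(im,(0,0,0),(180,255,60))
us=[]
for v in range(158,205):
    row=np.where(m[v,225:280])[0]+225
    row=row[(row>235)&(row<268)]
    us.append((row.min(),row.max(),v))
us=np.array(us);a,b=np.median(us[:,0]),np.median(us[:,1]);print(a,b)
v=us[:,2];P=onplane(f,np.c_[us[:,0],v],78.5);Q=onplane(f,np.c_[us[:,1]+1,v],78.5)
C=(P+Q)/2;print("w",np.median((Q-P)[:,1]),"y c",np.polyfit(C[:,0]-462,C[:,1],1))
print(onplane(f,[[251,144],[251,223]],78.5))
t=r.grab_frame("top");print(tool()[0])
k=blob(mask(t["image"],(105,120,40),(125,255,255)),(325,185,412,250))[0];print(rect(t,k,48.5))
E
```

```text
241.0 256.0
w 14.947386810149055 y c [-6.69645972e-03 -3.42777269e+02]
[[ 422.70940533 -340.67599853   78.5       ]
 [ 500.16728802 -341.15000182   78.5       ]]
[ 450.54535274 -335.41156473  231.2242933 ]
(465.3, -340.0, 202.8, 114.3, 89.1)
```

>>> arm_command(targets=[[-0.003,0.006,0.01,0,0,0.012],[-0.0025,0.006,0.02,0,0,0],[0,0,0.02,0,0,0],[0,0,0.02,0,0,0],[0,0,0.02,0,0,0],[0,0,0.02,0,0,0],[0,0,0.02,0,0,0],[0,0,0.02,0,0,0],[0,0,0.01,0,0,0],[0,0,0.008,0,0,0],[0,0,0.006,0,0,0],[0,0,0,0,0,0]])

```text
clock: 4.45
eef_pos: [462.6, -341.8, 56.6]
tcp_rot: [-3.141, -0.001, 1.559]
contact_force: [-0.7, 0.1, 0.0]
opening: 0.995
```

```bash
python3 - <<'E'
from h import *
f=r.grab_frame("wrist");cv2.imwrite("pics/w3.png",f["image"]); s=r.sense();print(s["eef_pos"],s["contact_force"])
E
```

```text
[ 462.92924612 -342.08900444   57.28852784] [ 0.59209535 -0.07636466  0.55982444]
```

View pics/w3.png

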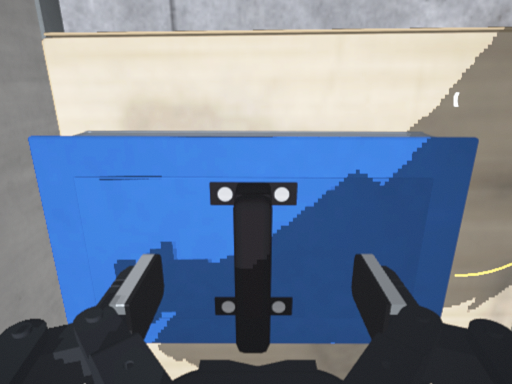

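The bar (u 235–271, v 190–350) lies between the open fingers (u 162 and 355) and is nearly centred. I'll lower 2 mm and close.

>>> arm_command(targets=[[0,0,0.002,0,0,0],[0,0,0,0,0,0],[0,0,0,0,0,0],[0,0,0,0,0,0],[0,0,0,0,0,0],[0,0,0,0,0,0],[0,0,0,0,0,0],[0,0,0,0,0,0],[0,0,0,0,0,0],[0,0,0,0,0,0]], fingers=0.0, squeeze=70)

```text
clock: 5.33
eef_pos: [463.1, -342.5, 55.9]
tcp_rot: [3.141, 0.001, 1.559]
contact_force: [-0.8, -0.2, 5.9]
opening: 0.168
```

```bash
python3 - <<'E'
from h import *
f=r.grab_frame("wrist");cv2.imwrite("pics/w4.png",f["image"]); s=r.sense();print(s["eef_pos"],s["contact_force"],s["opening"],s["tcp_rot"])
E
```

```text
[ 463.09106809 -342.50929187   55.87998101] [-0.35472069 -0.29724375  5.53776967] 0.1726067801568375 [3.14084669e+00 6.90091247e-04 1.55901818e+00]
```

```bash
python3 - <<'E'
from h import *
f=dict(xyz=np.array([285.85919411,82.35798232,374.46366356]),orientation=[2.82118050,-5.98e-04,1.57114787],fx=329.811,fy=329.811,cx=257.294,cy=191.024)
im=cv2.imread("pics/w1.png")
m=mask(im,(5,80,60),(22,255,255)); m=cv2.morphologyEx(m,cv2.MORPH_OPEN,np.ones((3,3)))
c=blob(m,(285,140,500,290))[0];print(c[:,0].min(0),c[:,0].max(0),rect(f,c,3))
q=cv2.approxPolyDP(c,12,True)[:,0];print(q.tolist(),onplane(f,q,3).round(1).tolist())
E
```

```text
[292 161] [486 261] (437.7, 236.7, 221.6, 129.8, 89.6)
[[296, 162], [292, 260], [464, 259], [485, 162]] [[373.9, 127.2, 3.0], [501.8, 126.9, 3.0], [500.4, 346.1, 3.0], [373.8, 345.3, 3.0]]
```

>>> arm_command(targets=[[0,0,-0.004,0,0,0],[0,0,-0.006,0,0,0],[0,0,-0.01,0,0,0],[0,0,-0.015,0,0,0],[0,0,-0.02,0,0,0],[0,0,-0.02,0,0,0],[0,0,-0.02,0,0,0],[0,0,-0.02,0,0,0],[0,0,-0.02,0,0,0],[0,0,-0.015,0,0,0],[0,0,-0.01,0,0,0],[0,0,0,0,0,0]])

```text
clock: 6.38
eef_pos: [463.7, -342.7, 217.9]
tcp_rot: [3.139, 0.002, 1.559]
contact_force: [-0.0, -0.0, -3.6]
opening: 0.171
```

>>> arm_command(targets=[[0.01,-0.0015,0,0,0,0],[0.02,-0.0015,0,0,0,0],[0.03,-0.0015,0,0,0,0],[0.03,-0.0015,0,0,0,0],[0.03,-0.0015,0,0,0,0],[0.03,-0.0015,0,0,0,0],[0.03,-0.0015,0,0,0,0],[0.03,-0.0015,0,0,0,0],[0.03,-0.0015,0,0,0,0],[0.03,-0.0015,0,0,0,0],[0.03,-0.0015,0,0,0,0],[0.03,-0.0015,0,0,0,0],[0.03,-0.0015,0,0,0,0],[0.03,-0.0015,0,0,0,0],[0.03,-0.0015,0,0,0,0],[0.03,-0.0015,0,0,0,0],[0.03,-0.0015,0,0,0,0],[0.03,-0.0015,0,0,0,0],[0.03,-0.0015,0,0,0,0],[0.02,-0.0015,0,0,0,0]])

```text
clock: 8.05
eef_pos: [437.8, 220.4, 214.0]
tcp_rot: [-3.14, 0.0, 1.56]
contact_force: [-0.0, 0.3, -3.7]
opening: 0.168
```

>>> arm_command(targets=[[0.01,-0.0015,0,0,0,0],[0.01,-0.0015,0,0,0,0],[0,0,0,0,0,0],[0,0,0,0,0,0]])

```text
clock: 8.38
eef_pos: [436.0, 237.7, 214.7]
tcp_rot: [-3.141, 0.001, 1.56]
contact_force: [-0.1, 1.0, -3.9]
opening: 0.169
```

```bash
python3 - <<'E'
from h import *
f=r.grab_frame("wrist");cv2.imwrite("pics/w5.png",f["image"]); s=r.sense();print(s["eef_pos"],s["contact_force"],s["opening"],s["tcp_rot"])
f=r.grab_frame("top");cv2.imwrite("pics/t5.png",f["image"]);
E
```

```text
[436.20219509 237.36692912 214.84587017] [ 0.13399789 -0.63565134 -2.38459077] 0.17488756092275407 [-3.14075941e+00  8.94351017e-04  1.55896211e+00]
```

View pics/w5.png

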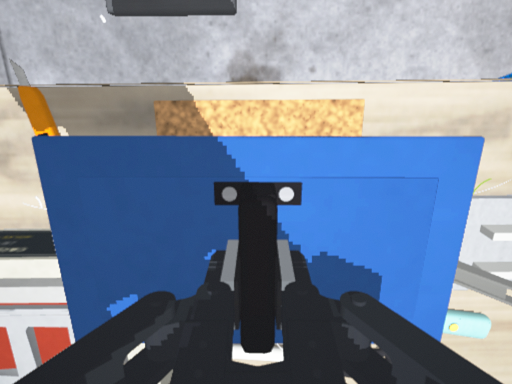

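View pics/t5.png

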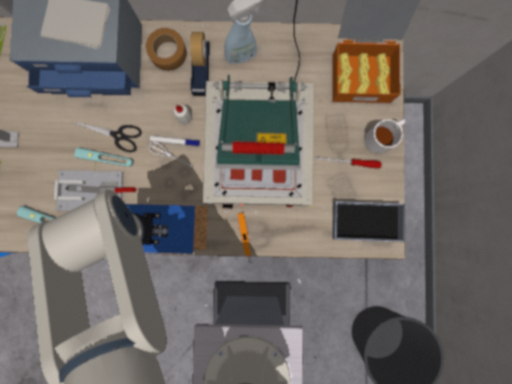

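The wrist view shows the lid held level (u 35–483) with the mat's edge beneath it (155–364, row 100). The top view shows the tin open and empty at (368,220).

>>> arm_command(targets=[[0.0005,0.0015,0.01,0,0,0],[0,0,0.02,0,0,0],[0,0,0.025,0,0,0],[0,0,0.025,0,0,0],[0,0,0.025,0,0,0],[0,0,0.025,0,0,0],[0,0,0.02,0,0,0],[0,0,0.015,0,0,0],[0,0,0.01,0,0,0],[0,0,0.005,0,0,0],[0,0,0,0,0,0],[0,0,0,0,0,0]])

```text
clock: 9.48
eef_pos: [438.5, 238.6, 35.6]
tcp_rot: [3.141, -0.0, 1.559]
contact_force: [0.8, 0.5, -3.1]
opening: 0.171
```

>>> arm_command(targets=[[0,0,0.003,0,0,0],[0,0,0.003,0,0,0],[0,0,0.002,0,0,0],[0,0,0.001,0,0,0],[0,0,0,0,0,0]])

```text
clock: 9.9
eef_pos: [438.0, 238.7, 26.2]
tcp_rot: [-3.142, 0.0, 1.559]
contact_force: [-0.2, 0.2, -4.5]
opening: 0.167
```

>>> arm_command(targets=[[0,0,0.001,0,0,0],[0,0,0.001,0,0,0],[0,0,0.0005,0,0,0],[0,0,0,0,0,0]])

```text
clock: 10.23
eef_pos: [438.1, 238.7, 23.9]
tcp_rot: [-3.142, -0.0, 1.559]
contact_force: [0.2, -0.5, -1.6]
opening: 0.172
```

>>> arm_command(targets=[[0,0,0.0005,0,0,0],[0,0,0.0005,0,0,0],[0,0,0,0,0,0]])

```text
clock: 10.48
eef_pos: [438.2, 238.7, 23.8]
tcp_rot: [3.141, -0.0, 1.559]
contact_force: [-4.3, -2.1, 14.6]
opening: 0.175
```

>>> arm_command(targets=[[0,0,-0.0005,0,0,0],[0,0,0,0,0,0],[0,0,0,0,0,0],[0,0,0,0,0,0],[0,0,0,0,0,0],[0,0,0,0,0,0],[0,0,-0.005,0,0,0],[0,0,-0.01,0,0,0],[0,0,-0.02,0,0,0],[0,0,-0.025,0,0,0],[0,0,-0.03,0,0,0],[0,0,-0.03,0,0,0],[0,0,-0.03,0,0,0],[0,0,-0.02,0,0,0],[0,0,-0.015,0,0,0],[0,0,-0.01,0,0,0],[0,0,0,0,0,0],[0,0,0,0,0,0]], fingers=0.0854)

```text
clock: 11.98
eef_pos: [438.1, 238.7, 218.6]
tcp_rot: [3.141, -0.0, 1.559]
contact_force: [-0.0, -0.4, -0.7]
opening: 1.001
```

```bash
python3 m2.py; python3 - <<'E'
from h import *
f=r.grab_frame("wrist");im=f["image"]
s=r.sense();print(s["eef_pos"],s["tcp_rot"],s["contact_force"])
c=blob(mask(im,(105,120,40),(125,255,255)))[0]; print("lid @16.5",rect(f,c,16.5))
E
```

```text
lid 20126.5 [156 107] [358 212] (431.7, 239.3, 186.9, 104.3, 89.3)
bar 1199.5 [239 128] [269 204] (429.1, 236.0, 69.2, 25.4, -1.8)
bar 12.0 [238 128] [243 137] (398.5, 225.4, 7.7, 4.3, -1.7)
[437.45019716 238.31101965 217.28641321] [-3.14004929e+00  8.50251390e-04  1.55893916e+00] [-0.67964459 -0.3423062  -0.42091561]
lid @16.5 (440.1, 239.4, 206.2, 116.0, 89.3)
```

View pics/w2.png

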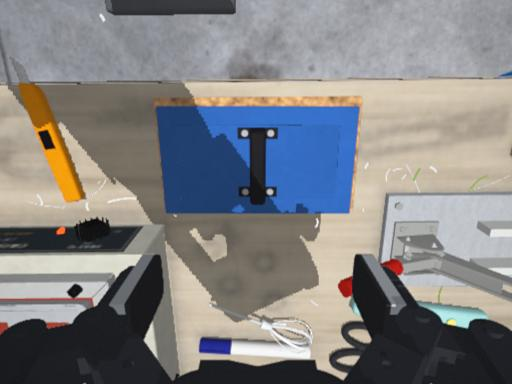

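The lid lies flat on the mat (u 157–358, v 105–212), handle up, and measures 206 x 116 mm at z 16.5. Next I'll hover over the cutter.

>>> arm_command(targets=[[-0.015,-0.0024,0,0,0,0],[-0.03,-0.0048,0.005,0,0,0],[-0.03,-0.0048,0.01,0,0,0],[-0.03,-0.0048,0.01,0,0,0],[-0.03,-0.0048,0.015,0,0,0],[-0.03,-0.0048,0.015,0,0,0],[-0.03,-0.0048,0.01,0,0,0],[-0.02,-0.003,0.005,0,0,0],[-0.01,-0.001,0,0,0,0],[0,0,0,0,0,-0.105],[0,0,0,0,0,-0.105],[0,0,0,0,0,0],[0,0,0,0,0,0]])

```text
clock: 13.17
eef_pos: [400.1, 14.1, 148.2]
tcp_rot: [-3.141, -0.0, 1.766]
contact_force: [0.5, -0.0, -0.4]
opening: 0.996
```

```bash
cat > m3.py <<'E'
from h import *
f=r.grab_frame("wrist");im=f["image"];cv2.imwrite("pics/w6.png",im)
s=r.sense();print(s["eef_pos"],s["tcp_rot"],s["contact_force"])
c=blob(mask(im,(8,150,70),(24,255,255)))[0]; print(cv2.contourArea(c),c[:,0].min(0),c[:,0].max(0),rect(f,c,14),rect(f,c,10))
E
python3 m3.py
```

```text
[400.12901382  14.21117381 148.18923091] [-3.14123631e+00 -1.13082413e-04  1.76557906e+00] [-0.22364782  0.63963584  0.31722483]
2761.5 [246 126] [268 262] (418.1, 17.8, 128.3, 20.0, 11.8) (419.5, 18.0, 130.2, 20.3, 11.8)
```

View pics/w6.png

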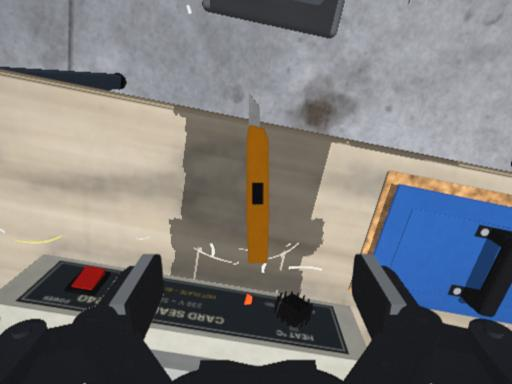

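The cutter (u 247–268, v 126–262) is aligned with the fingers and measures 130 x 20 mm, which matches. Its mid is at (418.5, 17.9).

>>> arm_command(targets=[[0,0.006,0.01,0,0,-0.008],[0,0.0055,0.02,0,0,0],[0,0,0.025,0,0,0],[0,0,0.025,0,0,0],[0,0,0.025,0,0,0],[0,0,0.02,0,0,0],[0,0,0.01,0,0,0],[0,0,0.006,0,0,0],[0,0,0.002,0,0,0],[0,0,0,0,0,0],[0,0,0,0,0,0]])

```text
clock: 14.13
eef_pos: [412.0, 16.5, 5.8]
tcp_rot: [3.141, 0.0, 1.776]
contact_force: [0.8, -0.1, 0.2]
opening: 1.002
```

```bash
python3 m3.py
```

```text
[412.15225121  16.49148724   5.97816313] [3.14027600e+00 2.25162845e-04 1.77654357e+00] [-0.49955556  0.33489412  0.50616746]
8938.0 [236 138] [279 365] (412.5, 17.2, 118.6, 20.1, 10.6) (414.8, 17.7, 122.1, 20.7, 10.6)
```

View pics/w6.png

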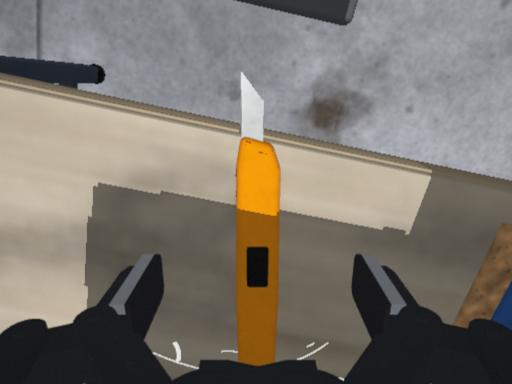

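The cutter (u 237–279) is centred between the open fingers (160 and 355). I'll lower 2.5 mm and close.

>>> arm_command(targets=[[0,0,0.0025,0,0,0],[0,0,0,0,0,0],[0,0,0,0,0,0],[0,0,0,0,0,0],[0,0,0,0,0,0],[0,0,0,0,0,0],[0,0,0,0,0,0],[0,0,0,0,0,0],[0,0,0,0,0,0]], fingers=0.0, squeeze=45)

```text
clock: 14.93
eef_pos: [411.6, 16.4, 3.1]
tcp_rot: [3.141, -0.0, 1.777]
contact_force: [-1.7, -0.3, 6.4]
opening: 0.217
```

>>> arm_command(targets=[[0,0,-0.004,0,0,0],[0,0,-0.008,0,0,0],[0,0,-0.015,0,0,0],[0,0,-0.02,0,0,0],[0,0,-0.025,0,0,0],[0,0,-0.025,0,0,0],[0,0,-0.025,0,0,0],[0,0,-0.02,0,0,0],[0,0,-0.01,0,0,0],[0,0,0,0,0,0],[0,0,0,0,0,0]])

```text
clock: 15.85
eef_pos: [411.7, 16.4, 155.4]
tcp_rot: [3.14, 0.0, 1.777]
contact_force: [-0.3, -0.1, -0.8]
opening: 0.219
```

```bash
python3 m3.py
```

```text
[411.14195815  16.39664959 154.63265213] [-3.14156431e+00  8.67433433e-06  1.77701425e+00] [-0.61652692 -0.31930177 -0.32370573]
8893.5 [236 140] [280 365] (501.5, 35.0, 248.8, 43.4, 12.2) (503.9, 35.5, 252.3, 44.0, 12.2)
```

View pics/w6.png

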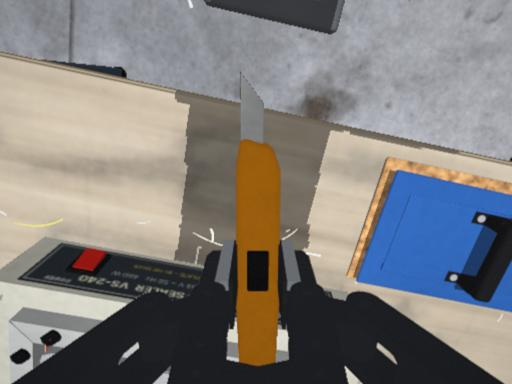

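The cutter is held level (u 236–280), with the blade pointing up the image.

>>> arm_command(targets=[[-0.01,-0.0018,0,0,0,0],[-0.02,-0.0018,0,0,0,0],[-0.03,-0.0018,0,0,0,0],[-0.03,-0.0018,0,0,0,0],[-0.03,-0.0018,0,0,0,0],[-0.03,-0.0018,0,0,0,0],[-0.03,-0.0018,0,0,0,0],[-0.03,-0.0018,0,0,0,0],[-0.03,-0.0018,0,0,0,0],[-0.03,-0.0018,0,0,0,0],[-0.03,-0.0018,0,0,0,0],[-0.03,-0.0018,0,0,0,0],[-0.03,-0.0018,0,0,0,0],[-0.008,-0.0018,0,0,0,0],[0,0,0,0,0,0]])

```text
clock: 17.15
eef_pos: [461.3, -351.1, 153.3]
tcp_rot: [-3.14, -0.001, 1.775]
contact_force: [-0.7, -0.9, -0.9]
opening: 0.214
```

```bash
python3 - <<'E'
from h import *
f=r.grab_frame("wrist");cv2.imwrite("pics/w7.png",f["image"]);print(f["xyz"],f["orientation"])
E
```

```text
[ 382.42681094 -367.16674672  296.49084341] [ 2.82290650e+00 -1.56937667e-03  1.77465305e+00]
```

View pics/w7.png

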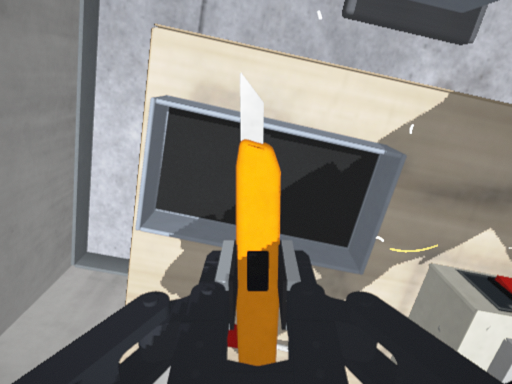

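>>> arm_command(targets=[[0,0,0,0,0,0.06],[0,0,0,0,0,0.119],[0,0,0,0,0,0.119],[0,0,0,0,0,0.119],[0,0,0,0,0,0.119],[0,0,0,0,0,0.119],[0,0,0,0,0,0.119],[0,0,0,0,0,0.119],[0,0,0,0,0,0.119],[0,0,0,0,0,0.119],[0,0,0,0,0,0.119],[0,0,0,0,0,0.119],[0,0,0,0,0,0.119],[0,0,0,0,0,0.119],[0,0,0,0,0,0.119],[0,0,0,0,0,0.063],[0,0,0,0,0,0],[0,0,0,0,0,0]])

```text
clock: 18.7
eef_pos: [461.7, -347.6, 154.3]
tcp_rot: [-3.141, 0.001, -0.009]
contact_force: [-0.8, 0.2, -0.8]
opening: 0.217
```

The open tin is in view with its rim corners near (156,97), (406,153), (362,272) and (139,230). I'll compute them and look again.

```bash
python3 - <<'E'
from h import *
f=dict(xyz=np.array([382.42681,-367.16675,296.49084]),orientation=[2.8229065,-1.569e-03,1.774653],fx=329.811,fy=329.811,cx=257.294,cy=191.024)
q=onplane(f,[[157,96],[406,152],[362,272],[138,231]],45);print(q.round(1).tolist(),q.mean(0).round(1))
t=r.grab_frame("top")
f=r.grab_frame("wrist");cv2.imwrite("pics/w8.png",f["image"]);print(f["xyz"],f["orientation"]);cv2.imwrite("pics/t8.png",cv2.resize(t["image"][170:270,300:420],None,fx=6,fy=6,interpolation=cv2.INTER_CUBIC))
E
```

```text
[[406.6, -436.8, 45.0], [409.3, -243.8, 45.0], [518.1, -245.2, 45.0], [518.2, -440.5, 45.0]] [ 463.1 -341.6   45. ]
[ 462.86822805 -266.6248275   297.60043137] [ 2.82245709e+00  1.20259150e-03 -8.71209404e-03]
```

View pics/w8.png

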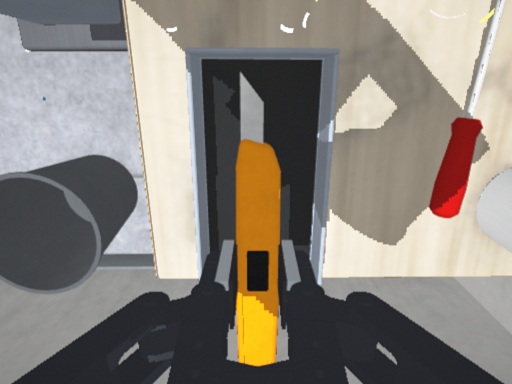

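View pics/t8.png

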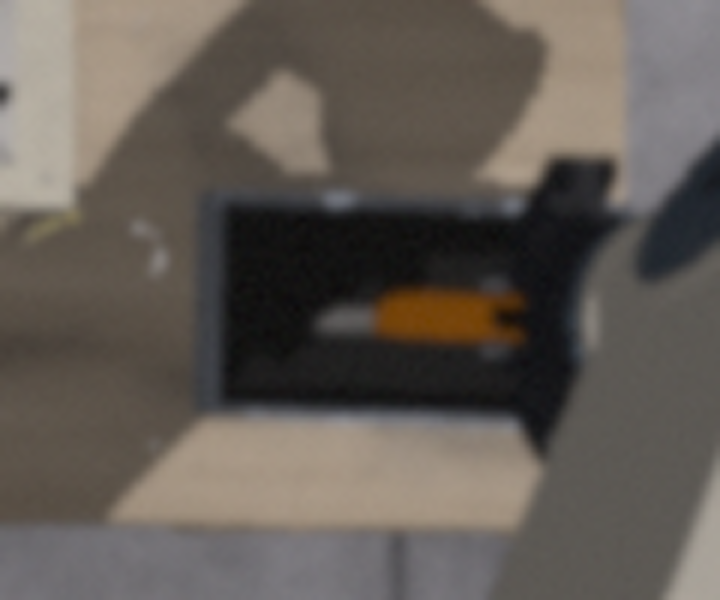

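The wrist view shows the cutter (u 236–280) inside the tin's opening (inner walls u 202–322), blade toward the top. The top view agrees, and the tin's centre is at (463,-341.6).

>>> arm_command(targets=[[0.001,0.001,0.01,0,0,0],[0,0,0.02,0,0,0],[0,0,0.02,0,0,0],[0,0,0.02,0,0,0],[0,0,0.02,0,0,0],[0,0,0.015,0,0,0],[0,0,0.01,0,0,0],[0,0,0.01,0,0,0],[0,0,0.01,0,0,0],[0,0,0.004,0,0,0],[0,0,0,0,0,0],[0,0,0,0,0,0]])

```text
clock: 19.8
eef_pos: [463.4, -350.1, 15.9]
tcp_rot: [3.141, -0.0, -0.012]
contact_force: [0.5, 1.2, -0.3]
opening: 0.221
```

```bash
python3 m3.py
```

```text
[ 463.59056785 -350.24600329   16.29737523] [ 3.14106387e+00 -6.98841796e-04 -1.18916140e-02] [ 0.31927416 -0.93700476 -0.56886114]
9155.5 [235 140] [280 366] (462.9, -356.7, 127.3, 22.7, 89.6) (462.9, -359.2, 130.9, 23.3, 89.6)
```

View pics/w6.png

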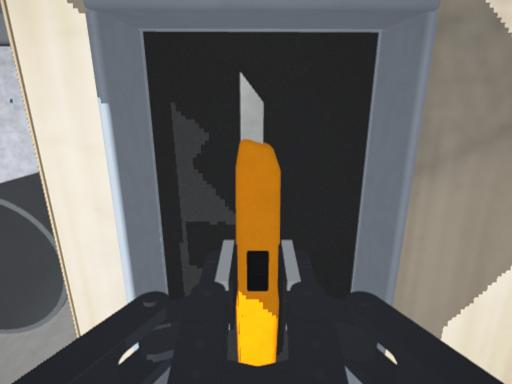

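The cutter is inside and centred, with walls at u 150–375 and about 15 mm free ahead of the blade. I'll lower gently.

>>> arm_command(targets=[[0,0,0.003,0,0,0],[0,0,0.002,0,0,0],[0,0,0.0015,0,0,0],[0,0,0.001,0,0,0],[0,0,0,0,0,0]])

```text
clock: 20.27
eef_pos: [463.1, -349.9, 8.1]
tcp_rot: [-3.141, 0.0, -0.012]
contact_force: [0.3, 0.6, -0.2]
opening: 0.216
```

>>> arm_command(targets=[[0,0,0.0005,0,0,0],[0,0,0.0005,0,0,0],[0,0,0,0,0,0]])

```text
clock: 20.52
eef_pos: [463.2, -350.0, 7.2]
tcp_rot: [-3.142, 0.0, -0.012]
contact_force: [0.8, -0.0, -0.2]
opening: 0.217
```

>>> arm_command(targets=[[0,0,0.0005,0,0,0],[0,0,0.0005,0,0,0],[0,0,0,0,0,0]])

```text
clock: 20.77
eef_pos: [463.2, -350.0, 7.1]
tcp_rot: [3.142, -0.0, -0.012]
contact_force: [-2.8, 1.8, 10.0]
opening: 0.221
```

Contact at 10 N, so the cutter is on the floor. I'll open partly and rise straight up.

>>> arm_command(targets=[[0,0,-0.0005,0,0,0],[0,0,0,0,0,0],[0,0,0,0,0,0],[0,0,0,0,0,0],[0,0,0,0,0,0],[0,0,-0.004,0,0,0],[0,0,-0.008,0,0,0],[0,0,-0.015,0,0,0],[0,0,-0.02,0,0,0],[0,0,-0.03,0,0,0],[0,0,-0.03,0,0,0],[0,0,-0.03,0,0,0],[0,0,-0.03,0,0,0],[0,0,-0.025,0,0,0],[0,0,-0.015,0,0,0],[0,0,0,0,0,0]], fingers=0.042)

```text
clock: 22.1
eef_pos: [464.8, -351.2, 218.6]
tcp_rot: [3.137, -0.006, -0.012]
contact_force: [1.7, -0.2, 0.1]
opening: 0.49
```

```bash
python3 m3.py; python3 - <<'E'
from h import *
t=r.grab_frame("top");cv2.imwrite("pics/t9.png",cv2.resize(t["image"][140:270,100:420],None,fx=2.4,fy=2.4,interpolation=cv2.INTER_CUBIC))
E
```

```text
[ 464.06447662 -350.63437716  216.35989383] [ 3.13900301 -0.00347855 -0.01202949] [-0.23528241  0.45544904 -0.15367921]
2119.5 [245 104] [264 221] (463.3, -357.2, 129.9, 21.2, 88.6) (463.2, -358.2, 131.4, 21.5, 88.6)
```

View pics/w6.png

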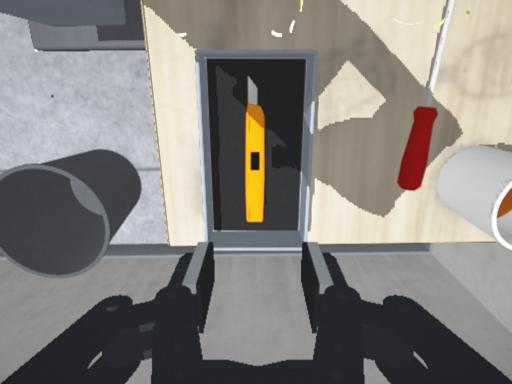

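The cutter lies flat in the tin (u 245–264, v 77–221), clear of all the walls, and the screwdriver is undisturbed. Now back for the lid.

>>> arm_command(targets=[[0,0,0,0,0,-0.061],[0,0,0,0,0,-0.12],[0,0,0,0,0,-0.12],[0,0,0,0,0,-0.12],[0,0,0,0,0,-0.12],[0,0,0,0,0,-0.12],[0,0,0,0,0,-0.12],[0,0,0,0,0,-0.12],[0,0,0,0,0,-0.12],[0,0,0,0,0,-0.12],[0,0,0,0,0,-0.12],[0,0,0,0,0,-0.12],[0,0,0,0,0,-0.12],[0,0,0,0,0,-0.07],[0,0,0,0,0,0]], fingers=0.0854)

```text
clock: 23.45
eef_pos: [462.4, -349.4, 212.3]
tcp_rot: [-3.139, -0.002, 1.562]
contact_force: [0.5, 0.2, 0.4]
opening: 1.001
```

```bash
python3 m3.py
```

```text
[ 462.53935278 -349.45327752  212.45019273] [-3.13968557e+00 -1.39648048e-03  1.55757717e+00] [-0.13238442 -0.34827849  0.49968885]
2369.5 [187 152] [311 173] (462.6, -357.4, 131.3, 22.8, 89.5) (463.5, -357.5, 132.9, 23.1, 89.5)
```

View pics/w6.png

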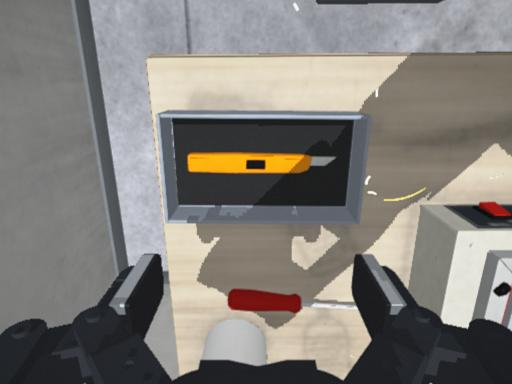

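>>> arm_command(targets=[[0.01,-0.0015,0,0,0,0],[0.02,-0.0015,0,0,0,0],[0.03,-0.0015,0,0,0,0],[0.03,-0.0015,0,0,0,0],[0.03,-0.0015,0,0,0,0],[0.03,-0.0015,0,0,0,0],[0.03,-0.0015,0,0,0,0],[0.03,-0.0015,0,0,0,0],[0.03,-0.0015,0,0,0,0],[0.03,-0.0015,0,0,0,0],[0.03,-0.0015,0,0,0,0],[0.03,-0.0015,0,0,0,0],[0.03,-0.0015,0,0,0,0],[0.03,-0.0015,0,0,0,0],[0.03,-0.0015,0,0,0,0],[0.03,-0.0015,0,0,0,0],[0.03,-0.0015,0,0,0,0],[0.03,-0.0015,0,0,0,0],[0.03,-0.0015,0,0,0,0],[0.03,-0.0015,0,0,0,0]])

```text
clock: 25.17
eef_pos: [438.7, 221.9, 213.5]
tcp_rot: [-3.141, 0.0, 1.557]
contact_force: [0.2, 0.5, -0.2]
opening: 0.999
```

>>> arm_command(targets=[[0.012,-0.001,0,0,0,0],[0.006,-0.001,0,0,0,0],[0,0,0,0,0,0],[0,0,0,0,0,0]])

```text
clock: 25.5
eef_pos: [437.7, 237.6, 213.5]
tcp_rot: [-3.141, 0.001, 1.559]
contact_force: [0.6, -0.2, -0.1]
opening: 1.001
```

The open tin (corners about (160,113), (367,116), (360,223), (166,222)) has the cutter flat inside at (187–335, 152–173).

>>> arm_command(targets=[[0.001,0.0005,0.01,0,0,0],[0,0,0.02,0,0,0],[0,0,0.025,0,0,0],[0,0,0.025,0,0,0],[0,0,0.025,0,0,0],[0,0,0.025,0,0,0],[0,0,0.02,0,0,0],[0,0,0.015,0,0,0],[0,0,0.01,0,0,0],[0,0,0.007,0,0,0],[0,0,0.005,0,0,0],[0,0,0,0,0,0],[0,0,0,0,0,0]])

```text
clock: 26.58
eef_pos: [438.9, 239.3, 27.1]
tcp_rot: [3.141, -0.0, 1.559]
contact_force: [-0.2, 0.4, 0.1]
opening: 0.999
```

```bash
python3 m3.py
```

```text
[439.12982728 239.50558034  27.38344894] [ 3.14067078e+00 -4.95766753e-04  1.55882040e+00] [ 0.15593274 -0.3712254   0.44248423]Traceback (most recent call last):
  File "m3.py", line 4, in <module>
    c=blob(mask(im,(8,150,70),(24,255,255)))[0]; print(cv2.contourArea(c),c[:,0].min(0),c[:,0].max(0),rect(f,c,14),rect(f,c,10))
      ~~~~~~~~~~~~~~~~~~~~~~~~~~~~~~~~~~~~~~^^^
IndexError: list index out of range
```

View pics/w6.png

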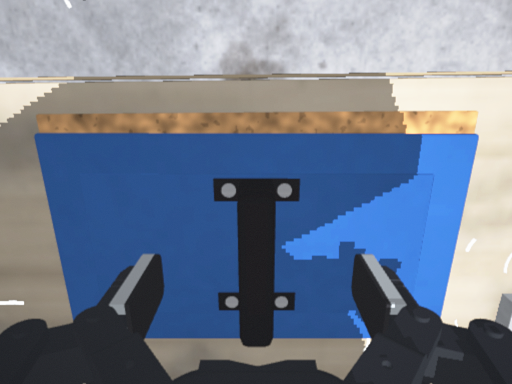

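The bar (u 238–275) is centred between the fingers, and the lid is undisturbed on the mat.

>>> arm_command(targets=[[0,-0.0008,0.0015,0,0,0],[0,0,0.0012,0,0,0],[0,0,0,0,0,0],[0,0,0,0,0,0],[0,0,0,0,0,0],[0,0,0,0,0,0],[0,0,0,0,0,0],[0,0,0,0,0,0],[0,0,0,0,0,0],[0,0,0,0,0,0],[0,0,0,0,0,0]], fingers=0.0, squeeze=70)

```text
clock: 27.55
eef_pos: [438.0, 239.5, 24.4]
tcp_rot: [3.141, -0.0, 1.559]
contact_force: [-1.8, 0.3, 5.6]
opening: 0.168
```

>>> arm_command(targets=[[0,0,-0.004,0,0,0],[0,0,-0.008,0,0,0],[0,0,-0.015,0,0,0],[0,0,-0.02,0,0,0],[0,0,-0.025,0,0,0],[0,0,-0.025,0,0,0],[0,0,-0.025,0,0,0],[0,0,-0.025,0,0,0],[0,0,-0.02,0,0,0],[0,0,-0.015,0,0,0],[0,0,-0.008,0,0,0],[0,0,0,0,0,0]])

```text
clock: 28.55
eef_pos: [438.5, 239.7, 215.9]
tcp_rot: [3.139, -0.001, 1.559]
contact_force: [0.2, 0.4, -3.9]
opening: 0.173
```

>>> arm_command(targets=[[-0.01,0.0015,0,0,0,0],[-0.02,0.0015,0,0,0,0],[-0.03,0.0015,0,0,0,0],[-0.03,0.0015,0,0,0,0],[-0.03,0.0015,0,0,0,0],[-0.03,0.0015,0,0,0,0],[-0.03,0.0015,0,0,0,0],[-0.03,0.0015,0,0,0,0],[-0.03,0.0015,0,0,0,0],[-0.03,0.0015,0,0,0,0],[-0.03,0.0015,0,0,0,0],[-0.03,0.0015,0,0,0,0],[-0.03,0.0015,0,0,0,0],[-0.03,0.0015,0,0,0,0],[-0.03,0.0015,0,0,0,0],[-0.03,0.0015,0,0,0,0],[-0.03,0.0015,0,0,0,0],[-0.03,0.0015,0,0,0,0],[-0.03,0.0015,0,0,0,0],[-0.02,0.0015,0,0,0,0]])

```text
clock: 30.22
eef_pos: [459.7, -323.4, 212.3]
tcp_rot: [-3.139, -0.001, 1.558]
contact_force: [0.5, -0.5, -3.5]
opening: 0.17
```

>>> arm_command(targets=[[-0.012,0.001,0,0,0,0],[-0.0095,0.001,0,0,0,0],[0,0,0,0,0,0],[0,0,0,0,0,0],[0,0,0,0,0,0]])

```text
clock: 30.63
eef_pos: [462.7, -341.2, 213.7]
tcp_rot: [-3.141, -0.001, 1.56]
contact_force: [-0.3, -0.6, -3.3]
opening: 0.169
```

```bash
python3 - <<'E'
from h import *
f=r.grab_frame("wrist");cv2.imwrite("pics/w10.png",f["image"]);
for i in range(2):
  s=r.sense();print(s["eef_pos"],s["contact_force"],s["opening"],s["tcp_rot"])
E
```

```text
[ 462.85207802 -341.21085485  213.87876349] [ 0.64803829  1.07748305 -3.03702572] 0.1700251062814027 [-3.14108225e+00 -7.19143445e-04  1.55993044e+00]
[ 462.85207802 -341.21085485  213.87876349] [ 0.64803829  1.07748305 -3.03702572] 0.1700251062814027 [-3.14108225e+00 -7.19143445e-04  1.55993044e+00]
```

View pics/w10.png

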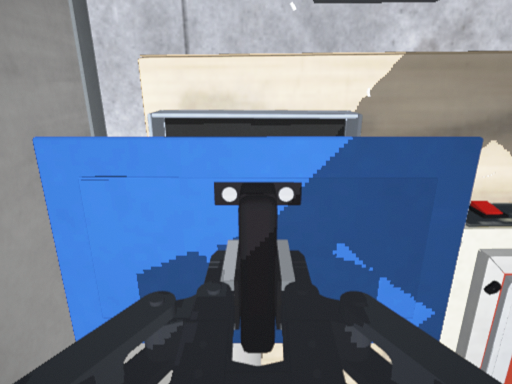

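The lid is held level above the tin (tin rim visible at 152–358, row 112). I'll descend.

>>> arm_command(targets=[[-0.001,0,0.01,0,0,0],[0,0,0.02,0,0,0],[0,0,0.02,0,0,0],[0,0,0.02,0,0,0],[0,0,0.02,0,0,0],[0,0,0.02,0,0,0],[0,0,0.015,0,0,0],[0,0,0.01,0,0,0],[0,0,0.005,0,0,0],[0,0,0,0,0,0],[0,0,0,0,0,0]])

```text
clock: 31.6
eef_pos: [463.3, -343.5, 74.4]
tcp_rot: [3.141, 0.0, 1.559]
contact_force: [1.3, 0.6, -2.6]
opening: 0.174
```

```bash
python3 - <<'E'
from h import *
f=r.grab_frame("wrist");cv2.imwrite("pics/w11.png",f["image"]);
g=r.grab_frame("scene");cv2.imwrite("pics/s11.png",cv2.resize(g["image"][110:240,290:450],None,fx=4,fy=4,interpolation=cv2.INTER_CUBIC))
s=r.sense();print(s["eef_pos"],s["contact_force"],s["opening"],s["tcp_rot"])
E
```

```text
[ 463.60982007 -343.85445386   75.04675306] [ 0.14912486 -0.55784037 -3.12206438] 0.1694425250738796 [3.14022932e+00 9.89596961e-04 1.55909852e+00]
```

View pics/w11.png

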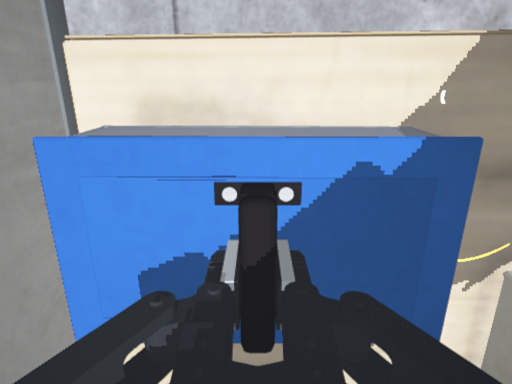

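View pics/s11.png

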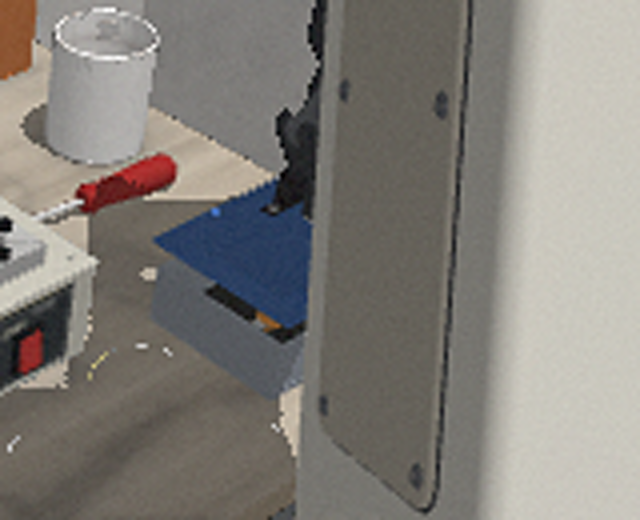

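The tin (u 105–408) is centred under the lid (u 34–482), and the scene view shows the lid level above the rim with the cutter inside. I'll lower in small steps.

>>> arm_command(targets=[[0.0007,0,0.002,0,0,0],[0,0,0.002,0,0,0],[0,0,0.002,0,0,0],[0,0,0.002,0,0,0],[0,0,0.002,0,0,0],[0,0,0.002,0,0,0],[0,0,0,0,0,0]])

```text
clock: 32.28
eef_pos: [462.7, -342.6, 61.5]
tcp_rot: [-3.141, -0.0, 1.559]
contact_force: [-0.8, -0.1, -4.0]
opening: 0.17
```

>>> arm_command(targets=[[0,0,0.002,0,0,0],[0,0,0.0015,0,0,0],[0,0,0.001,0,0,0],[0,0,0,0,0,0]])

```text
clock: 32.62
eef_pos: [462.9, -342.7, 57.3]
tcp_rot: [-3.141, -0.0, 1.559]
contact_force: [0.0, -0.3, -4.4]
opening: 0.172
```

No contact, so the lip is in the tin.

>>> arm_command(targets=[[0,0,0.001,0,0,0],[0,0,0.0005,0,0,0],[0,0,0,0,0,0]])

```text
clock: 32.87
eef_pos: [463.1, -342.8, 56.4]
tcp_rot: [3.141, 0.0, 1.559]
contact_force: [-1.2, 0.9, 1.5]
opening: 0.167
```

>>> arm_command(targets=[[0,0,0.0005,0,0,0],[0,0,0,0,0,0]])

```text
clock: 33.03
eef_pos: [463.1, -342.8, 56.4]
tcp_rot: [3.141, 0.0, 1.559]
contact_force: [-3.4, 2.3, 7.8]
opening: 0.17
```

It seated at 56.4 mm. The mat grip at 24.4 plus 32 predicts exactly that. I'll release and rise.

>>> arm_command(targets=[[0,0,-0.0004,0,0,0],[0,0,0,0,0,0],[0,0,0,0,0,0],[0,0,0,0,0,0],[0,0,0,0,0,0],[0,0,0,0,0,0],[0,0,-0.005,0,0,0],[0,0,-0.01,0,0,0],[0,0,-0.02,0,0,0],[0,0,-0.025,0,0,0],[0,0,-0.03,0,0,0],[0,0,-0.03,0,0,0],[0,0,-0.03,0,0,0],[0,0,-0.02,0,0,0],[0,0,-0.005,0,0,0],[0,0,0,0,0,0],[0,0,0,0,0,0]], fingers=0.0854)

```text
clock: 34.45
eef_pos: [462.7, -342.5, 230.9]
tcp_rot: [3.142, 0.0, 1.559]
contact_force: [0.6, 0.6, 0.5]
opening: 1.001
```

```bash
python3 m2.py; python3 - <<'E'
from h import *
g=r.grab_frame("scene");cv2.imwrite("pics/s12.png",g["image"])
t=r.grab_frame("top");cv2.imwrite("pics/t12.png",t["image"])
print(r.sense()["eef_pos"],r.sense()["contact_force"])
E
```

```text
lid 22496.0 [150 109] [364 220] (464.7, -342.3, 206.6, 115.7, 89.3)
bar 1285.0 [245 132] [276 211] (462.3, -339.3, 75.9, 29.3, 0.3)
bar 19.0 [237 132] [242 141] (428.3, -357.5, 8.1, 4.5, -1.5)
[ 462.258086   -342.22215296  229.51277157] [-0.71609558  0.7411277  -0.44236477]
```

View pics/w2.png

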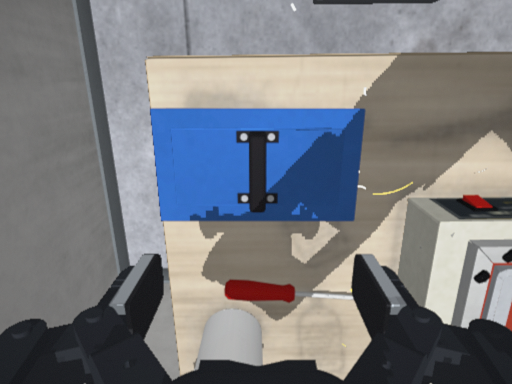

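View pics/t12.png

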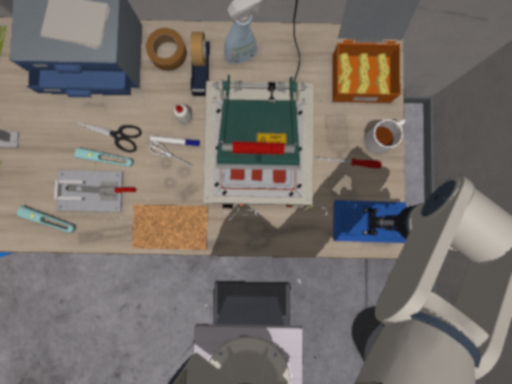

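View pics/s12.png

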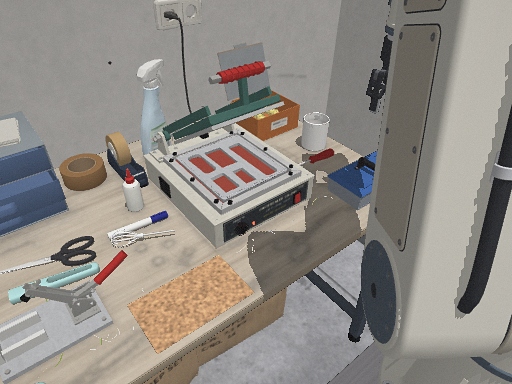

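The visible part of the lid sits flush on the tin at (350,180). The whisk (145,237) and screwdriver (322,155) are unmoved.

```bash
python3 -c "
from rig import r
print(r.sign_off())"
```

```text
the job is handed in; nothing more can be done
None
```

The box cutter is in the tin and the lid is back on. I lifted the lid off and laid it handle up on the mat, lowered the cutter flat into the tin, then refitted the lid and handed in at about 34.6 s of the 72 s.

**Last checks:**
- **Lid seating:** it stopped at TCP height 56.4 mm, which is what the grip on the mat predicted. From above it measures 207 x 116 mm at rim height, centred within about 1 mm of where it started.
- **Cutter:** it was last seen lying flat inside the tin, clear of all walls, before the lid went on.
- **Contact forces:** readings at each set-down were 15 N or less.
- **Bystanders:** by eye, the screwdriver and whisk head look unmoved in the final pictures.
- **Gripper:** open and about 150 mm above the handle at hand-in, touching nothing.

**Limits of the checks:** camera and arm positions disagreed by 1–3 mm throughout, within the lid's 4.5 mm of play. In the final scene view the arm hid most of the lid, so the flat fit rests on the wrist view and the seating height. No check failed.

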